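Clear the catch tray and load the feed cradle

ROBOT

A 6-joint arm with a two-finger parallel gripper is mounted at the origin on the work surface. World frame = base frame: x ahead of the robot, y to its left, z up, the work surface at z = 0. Lengths are in mm, angles in rad, forces in N, time in s.
With the tool pointing down it reaches from about 225 to 725 mm from the base axis. Payload 3.1 kg.
Tool frame: the origin (TCP) lies midway between the tips of the shut fingers; the grasp point (between the pads) lies 19 mm behind it (bot.tcp_to_grasp is the distance from the TCP to the grasp point, in mm); z points along the fingers, y is the line along which they close (so a half turn about z gives the same grasp; the last joint's range is limited). The gripper opens to 85 mm and grips with 20 to 120 N. Pads are 22 mm wide; open, the fingers measure 114 mm over their backs; the gripper's body (76 mm by 85 mm) begins 54 mm behind the grasp point. The pads swing forward as they close: fully open they stand 13 mm farther back than shut.
Start: joints at [-1.392, 0.048, 0.099, 1.622, 0, 1.443], TCP at [158.54, -500.482, 231.312] pointing down, gripper open.
Joint ranges: [-2.91, 2.91], [-0.99, 1.94], [-1.21, 1.42], [-2.12, 2.29], [-1.49, 1.47], [-3.14, 3.14]. Speed limits (rad/s): [2.79, 2.79, 3.14, 3.14, 3.14, 3.14].

INTERFACE

Orientations are given as a unit quaternion [w, x, y, z].
In Python, from bench import bot gives the robot as it stands.
- The arm moves only by the tool drive_tool, never from a script. Its arguments are lists of equal length, an entry for each row: "travel": the shift along the tool's x, y, z scaled (see below), a list of three; "dr": the turn, a rotation vector about the tool's x, y, z scaled (see below), a list of three; "gripper": the closure, from 0 (fully open) to 1 (shut). In form: {"travel": [[x, y, z], ...], "dr": [[rx, ry, rz], ...], "gripper": [gripper, ...]}. A call has 1 to 8 rows; each row is the pose to reach, as a shift and turn from the pose commanded when the call began, along the tool's axes at that moment, turning the shorter way round; what a row does not reach only later rows make up. The controller multiplies each number of a shift by 100 cm and each number of a turn by 360 degrees. A row lasts 1/8 s, in which the tool goes at most 62.5 mm and 10.7 degrees, less where a joint would pass 70% of its speed; a pose out of reach is approached as far as the arm can. A call with a number of a shift or a turn outside -1 to 1 is refused whole. A call with a gripper value outside its range is refused whole. The fingers move at their own pace and stop on an object; "grip_force" is the grip in N (left out, the last holds). Time passes only in rows, so rows that repeat a pose let the fingers close. It gives the time, the measured TCP pose, the force, the opening and the grip force at its end, in the units of the state.
- bot.state(): the state, without advancing time (a new reading comes with each control period).
- bot.snapshot(name): name is "side" or "top"; returns (picture, depth): 384x512x3 uint8, red, green, blue; 384x512 float32, mm along the optical axis (not along the pixel's ray), 0 where there is no reading.
- bot.get_calibration(name): a dict with "mtx" (3x3 intrinsics, pixels), "extrinsics" (4x4, takes a point from world to camera coordinates). Camera axes: x right, y down, z forward; pixel columns grow to the right and rows downward; lengths in mm; the calibration is good to about 2 mm. A picture is of the moment at which its call begins. get_calibration takes no time and is no camera call.
- bot.hand_in(): hands the job in; it is judged then, once.
The state is a dict: "time_s": time; "joint_positions": joint angles; "joint_velocities": joint speeds; "tau": joint torques, N m; "tool_pos": TCP position; "orientation": TCP orientation; "contact_force": force on the tool from outside, world axes, zero at the start; "wrist_torque": the same for the moment, N m; "opening": finger opening in mm; "gripper_force": force on a finger pad.
Only numpy, scipy, OpenCV 4.12 (cv2) and the standard library are available. Lean on these libraries where they do the work, as an engineer would, in place of code of your own. Each camera call takes 0.05 s, during which the arm holds its last target. There are 200 camera calls.

TASK

First clear the trimming machine: move both short flanged collars from its catch tray into the tote. Then take the tall flanged tube standing on the bench and set it down (do not drop it) on its side in the feed cradle, resting in both V yokes with its flange in the slot in front of the backstop. Leave the plain tube, the stack of discs and the oil can standing where they are.

Things in the scene. Friction and masses are not known exactly. Their poses are not given: they have to be found in the camera images.
- machine: fixed green tube trimming machine with a steel catch tray in front of it. Origin: on the bench under the centre of the tray; axes x and y along the tray's sides, z up. Tray 200 (x) by 130 (y) mm outside, rim 25 mm high, walls and floor 4 mm thick, open above. The machine's body, 380 wide (x), 210 high, stands beside it from y = +130 mm on (a thin sheet chute slopes down to the tray from it)
- collar_a: finished short flanged collar, steel, standing on its flange in the catch tray: round flange 60 mm diameter, 8 thick, below; round neck 36 mm diameter above it, 45 mm high in all, 0.18 kg. Origin: centre of the flange's underside; z along the neck
- collar_b: the second finished collar in the catch tray, same as collar_a
- tote: fixed grey open plastic tote, 220 (x) by 180 (y) mm outside, 70 mm high, walls and floor 5 mm thick. Origin: centre of its underside, z up
- tube: the flanged tube to be laid down, steel, standing on its flange on the bench: flange 60 mm diameter, 8 thick, below; tube 36 mm diameter above it, 105 mm long in all, about 0.25 to 0.5 kg. Origin: centre of the flange's outer face (its underside while it stands); z along the tube from flange to open end
- tube_flange (a point): centre of the tube's flange, on the axis, 4 mm from the outer face
- tube_end (a point): centre of the tube's open end, on the axis, 105 mm from the outer face of the flange
- cradle: fixed feed cradle, base plate 135 (x) by 90 (y) by 10 mm. Origin: on the bench under the cradle; x along its axis towards the backstop, z up. Two dark V yokes (90 degree V, 12 thick along x, 70 wide, 61 mm high), centred at x = +35 and -41 mm, carry the tube with its axis level along x, 60 mm above the bench, its open end to -x. Between the yokes, for 64 mm, there is only the base plate
- cradle_slot (a point): where the centre of the laid tube's flange belongs: middle of the slot, on the cradle's axis, at x = 50 mm in the cradle's frame, 60 mm above the bench; same axes as the cradle. The slot is 18 mm wide (x = 41 to 59 mm), between the rear yoke and the backstop, a plate 6 mm thick and 50 mm high
- cradle_front (a point): point on the cradle's axis in the middle of the front yoke (x = -41 mm), 60 mm above the bench
- plain_tube: bystander: plain tube without flange, 36 mm diameter, 85 mm high, standing on the bench. Origin: centre of its underside
- disc_stack: bystander: stack of grinding discs, 90 mm diameter, 30 mm high
- oil_can: bystander: steel can, 60 mm diameter, 110 mm high

How it is judged:
By the outcome, as a careful person would: the job done as asked, in the order asked, and still so for the second after the job is handed in, with the robot touching nothing.
It also fails if it takes over 64 s, if anything falls off the work surface, if the arm or the gripper's body presses on something with over 40 N, if the wrist force passes 120 N, or if a joint passes its speed limit or range.

## Working session

There is one attempt and no reset: what is moved stays moved. The work goes in short steps, Python scripts to look and compute and a tool call to move; the robot and the scene stay as the last step left them, time stands still between calls to the robot, and variables do not carry over. Pictures are saved under pics/ and viewed, at most 10 in all, crops included, and the job is handed in when it is done.

Besides the shell and the picture viewer there is one more tool, called after ">>>" as a command line: name --argument value ..., lists and objects as JSON in quotes. drive_tool: Moves the arm, as the interface text tells. Shifts and turns lie within -1 to 1; 1 stands for 100 cm of shift or 360 degrees of turn. Its arguments: {"type":"object","properties":{"travel":{"type":"array","items":{"type":"array","items":{"type":"number"}}},"dr":{"type":"array","items":{"type":"array","items":{"type":"number"}}},"gripper":{"type":"array","items":{"type":"number"}},"grip_force":{"type":"number"}},"required":["travel","dr","gripper"]}

```bash
ls; mkdir -p pics; python3 - <<'E'
from bench import bot
import cv2, numpy as np
for n in ("top","side"):
    p,d=bot.snapshot(n); np.savez(f"pics/{n}0.npz",p=p,d=d)
    cv2.imwrite(f"pics/{n}0.png",p[:,:,::-1])
    c=bot.get_calibration(n); print(n,np.round(c["mtx"],1).tolist(),np.round(c["extrinsics"],3).tolist())
s=bot.state(); print(s)
E
```

```text
pics
top [[378.5, 0.0, 258.7], [0.0, 378.5, 192.0], [0.0, 0.0, 1.0]] [[-0.008, -1.0, 0.016, -16.021], [-0.99, 0.005, -0.143, 567.017], [0.143, -0.017, -0.99, 976.743], [0.0, 0.0, 0.0, 1.0]]
side [[410.5, 0.0, 256.9], [0.0, 410.5, 189.4], [0.0, 0.0, 1.0]] [[-0.823, -0.568, -0.018, 466.985], [-0.375, 0.567, -0.734, 301.982], [0.427, -0.597, -0.679, 1054.526], [0.0, 0.0, 0.0, 1.0]]
{'time_s': 0.1, 'joint_positions': array([-1.39179881e+00,  4.86725333e-02,  9.77308021e-02,  1.62202264e+00,
        2.80862553e-05,  1.44297185e+00]), 'joint_velocities': array([ 5.59577895e-04, -6.61920794e-04,  4.30005010e-03, -4.17146449e-04,
       -3.26210741e-05,  9.80744961e-04]), 'tau': array([ 3.63235995e-03, -3.39849043e+01,  3.20936930e+01,  1.57672400e-02,
       -1.00519367e-04, -2.91003445e-06]), 'tool_pos': array([ 158.44831653, -499.92295655,  230.2245128 ]), 'orientation': array([-1.08402837e-03,  9.88255015e-01,  1.52809848e-01, -1.36948468e-05]), 'contact_force': array([-0.26510242, -0.13803551, -0.26776534]), 'wrist_torque': array([ 0.0094024 , -0.03226102, -0.02029883]), 'gripper_force': 0.0, 'opening': 85.74026191903825}
```

View pics/top0.png

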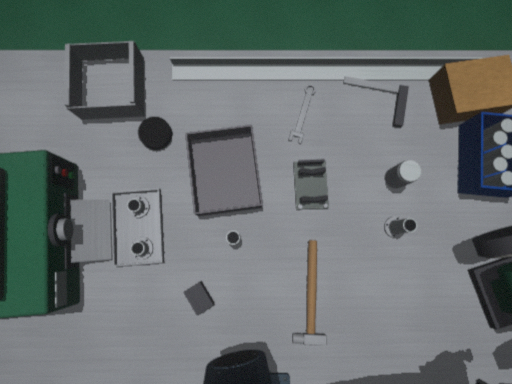

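View pics/side0.png

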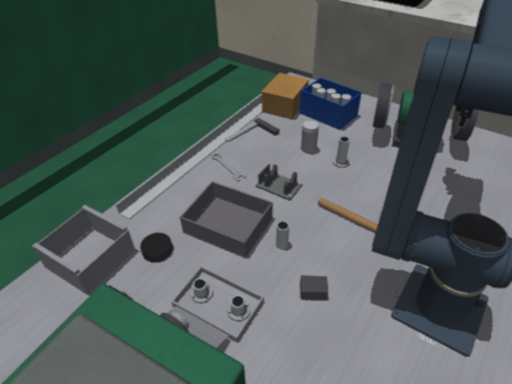

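The top view shows the collars in the tray at about (135,205) and (140,248). The flanged tube is at (400,227), the cradle at (311,185), the plain tube at (233,238), the oil can at (405,172) and the discs at (155,133). Two boxes could be the tote, at (105,80) and (224,170). The side view agrees. Next I'll measure.

```bash
cat > h.py <<'E'
import numpy as np, cv2
from bench import bot
def cloud(n,d):
    c=bot.get_calibration(n);K=np.array(c["mtx"]);E=np.array(c["extrinsics"])
    v,u=np.mgrid[:384,:512]
    P=np.stack([(u-K[0,2])/K[0,0]*d,(v-K[1,2])/K[1,1]*d,d],-1)
    W=(P-E[:3,3])@E[:3,:3]; W[d==0]=np.nan
    return W
def snap(n):
    p,d=bot.snapshot(n); return p,cloud(n,d)
E
python3 - <<'E'
from h import *
z=np.load("pics/top0.npz");W=cloud("top",z["d"]);
def box(name,u0,u1,v0,v1,zl,zh):
    w=W[v0:v1,u0:u1].reshape(-1,3);w=w[(w[:,2]>zl)&(w[:,2]<zh)]
    if len(w)<3: print(name,"none",len(w));return
    r=cv2.minAreaRect(w[:,:2].astype(np.float32))
    print(name,len(w),"rect",np.round(r[0]),np.round(r[1]),round(r[2],1),"med",np.round(np.median(w,0)),"zmax",round(w[:,2].max()),"corners",np.round(cv2.boxPoints(r)).tolist())
print("bench z",np.nanmedian(W[260:330,340:430,2]))
box("boxA",60,150,38,125,50,90);box("boxB",182,268,120,220,30,90)
box("tray",108,166,186,270,15,30)
box("colA",120,152,190,222,38,60);box("colB",125,157,234,264,38,60)
box("cradle",290,335,150,215,30,80);box("cradlebase",290,335,150,215,6,16)
box("tubetop",380,420,205,245,95,115);box("tubeflange",380,420,205,245,5,14)
box("plain",220,248,225,252,75,95);box("disc",135,176,112,155,20,40);box("oil",380,425,155,192,100,120)
box("bodyA",0,80,150,320,190,230);box("other",182,218,280,316,5,80)
for n,r in (("top",(285,145,55,75)),):
    x,y,w,h=r; cr=z["p"][y:y+h,x:x+w,::-1]; a=cv2.resize(cr,None,fx=7,fy=7,interpolation=cv2.INTER_CUBIC)
s=np.load("pics/side0.npz")["p"][155:205,245:310,::-1]; b=cv2.resize(s,None,fx=6,fy=6,interpolation=cv2.INTER_CUBIC)
b=cv2.copyMakeBorder(b,0,a.shape[0]-b.shape[0],0,0,cv2.BORDER_CONSTANT)
m=np.hstack([a,b]);m=np.clip(m.astype(float)*2,0,255).astype(np.uint8);print(m.shape);cv2.imwrite("pics/cr.png",m)
E
```

```text
bench z -0.7960372159326808
boxA 1360 rect [878. 400.] [183. 182.] 2.7 med [893. 399.  69.] zmax 90 corners [[782.0, 487.0], [791.0, 305.0], [974.0, 313.0], [965.0, 495.0]]
boxB 1107 rect [625.  75.] [220. 180.] 7.2 med [656.  94.  66.] zmax 75 corners [[505.0, 150.0], [527.0, -29.0], [746.0, -1.0], [723.0, 178.0]]
tray 750 rect [477. 316.] [200. 142.] 4.1 med [473. 350.  24.] zmax 30 corners [[372.0, 379.0], [382.0, 238.0], [582.0, 252.0], [572.0, 394.0]]
colA 163 rect [532. 311.] [35. 35.] 0.8 med [533. 310.  48.] zmax 53 corners [[514.0, 328.0], [515.0, 293.0], [550.0, 294.0], [549.0, 329.0]]
colB 167 rect [419. 298.] [36. 34.] 90.0 med [420. 297.  49.] zmax 52 corners [[402.0, 280.0], [436.0, 280.0], [436.0, 316.0], [402.0, 316.0]]
cradle 385 rect [ 598. -164.] [113.  71.] 2.2 med [ 620. -165.   49.] zmax 64 corners [[540.0, -131.0], [543.0, -202.0], [655.0, -197.0], [652.0, -127.0]]
cradlebase 1075 rect [ 605. -164.] [163.  91.] 2.1 med [ 585. -162.   10.] zmax 16 corners [[522.0, -121.0], [525.0, -212.0], [688.0, -206.0], [685.0, -115.0]]
tubetop 182 rect [ 472. -395.] [35. 35.
[... 311 characters left out ...]
89.5 med [444.  49.  85.] zmax 90 corners [[429.0, 32.0], [461.0, 31.0], [461.0, 65.0], [429.0, 65.0]]
disc 847 rect [749. 272.] [112.  88.] 10.5 med [738. 270.  30.] zmax 40 corners [[685.0, 305.0], [701.0, 218.0], [812.0, 239.0], [796.0, 326.0]]
oil 393 rect [ 609. -402.] [53. 56.] 1.6 med [ 609. -401.  109.] zmax 115 corners [[581.0, -375.0], [583.0, -430.0], [636.0, -429.0], [635.0, -373.0]]
bodyA 96 rect [471. 560.] [265.   4.] 5.0 med [514. 564. 192.] zmax 196 corners [[339.0, 550.0], [339.0, 547.0], [603.0, 570.0], [603.0, 573.0]]
other 591 rect [291. 139.] [70. 53.] 31.6 med [292. 138.  39.] zmax 44 corners [[247.0, 143.0], [275.0, 98.0], [334.0, 135.0], [307.0, 180.0]]
(525, 775, 3)
```

View pics/cr.png

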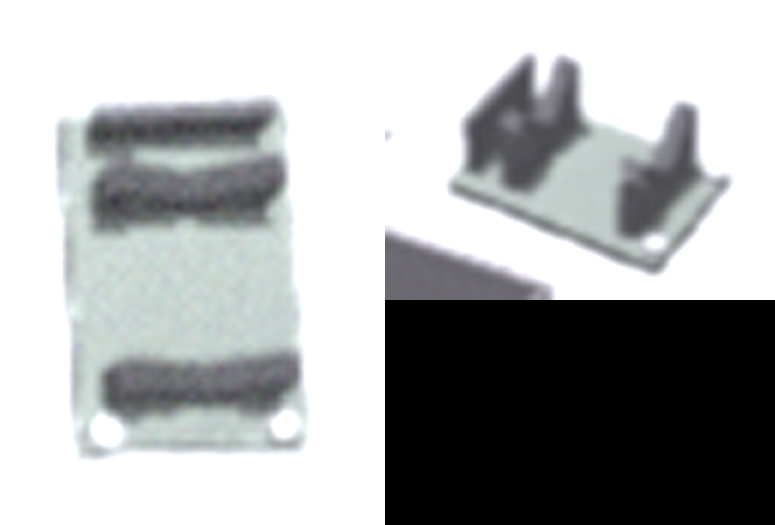

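The crop shows the backstop at the image-top end of the cradle, beyond the rear yoke, so the cradle's x axis is close to world +x (yaw about 2°). Box B measures 220x180x70, so it is the tote. Next I'll write a move planner.

```bash
cat >> h.py <<'E'
from scipy.spatial.transform import Rotation as R
def cur():
    s=bot.state();q=s["orientation"];return s,np.array(s["tool_pos"]),R.from_quat([q[1],q[2],q[3],q[0]])
def ori(az,pitch,roll=0):
    """tool z at azimuth az, pitch deg below horizontal; roll about tool z. roll 0: tool y horizontal, tool x = up/outward"""
    a,p=np.radians([az,pitch]); z=np.array([np.cos(a)*np.cos(p),np.sin(a)*np.cos(p),-np.sin(p)])
    y=np.array([np.sin(a),-np.cos(a),0]); return R.from_matrix(np.stack([np.cross(y,z),y,z],1))*R.from_euler("z",roll,degrees=True)
def plan(*wps):
    s,p,r=cur()
    for q,o in wps:
        t=r.inv().apply(np.array(q)-p)/1000; d=(r.inv()*o).as_rotvec()/(2*np.pi)
        print("travel",np.round(t,4).tolist(),"dr",np.round(d,4).tolist())
E
python3 - <<'E'
from h import *
s,p,r=cur();print(r.as_matrix().round(2).tolist(), ori(4,90).as_matrix().round(2).tolist())
plan(((532,311,230),ori(4,90)),((532,311,120),ori(4,90)))
z=np.load("pics/top0.npz");W=cloud("top",z["d"])
w=W[186:275,108:170].reshape(-1,3);w=w[(w[:,2]>14)&(w[:,2]<32)]
for x in (390,419,450,500,532,560):
    q=w[abs(w[:,0]-x)<8];print(x,"near y",np.sort(q[:,1])[:4].round(),"far",np.sort(q[q[:,1]<395,1])[-4:].round())
q=w[(abs(w[:,1]-300)<10)];print("x range",np.sort(q[:,0])[[0,1,2,-3,-2,-1]].round())
E
```

```text
[[0.95, 0.3, -0.0], [0.3, -0.95, 0.0], [0.0, -0.0, -1.0]] [[1.0, 0.07, 0.0], [0.07, -1.0, 0.0], [0.0, 0.0, -1.0]]
travel [0.601, -0.6602, 0.0018] dr [-0.0003, -0.0, 0.0377]
travel [0.601, -0.66, 0.1118] dr [-0.0003, -0.0, 0.0377]
390 near y [239. 239. 239. 239.] far [378. 379. 380. 381.]
419 near y [241. 241. 241. 241.] far [380. 381. 381. 382.]
450 near y [244. 244. 244. 244.] far [382. 383. 383. 384.]
500 near y [247. 247. 247. 247.] far [385. 385. 386. 386.]
532 near y [249. 249. 249. 250.] far [387. 388. 388. 388.]
560 near y [252. 252. 253. 253.] far [381. 381. 381. 382.]
x range [379. 379. 379. 577. 577. 577.]
```

>>> drive_tool --travel '[[0.601, -0.66, 0], [0.601, -0.66, 0], [0.601, -0.66, 0], [0.601, -0.66, 0], [0.601, -0.66, 0], [0.601, -0.66, 0], [0.601, -0.66, 0], [0.601, -0.66, 0]]' --dr '[[0, 0, 0], [0, 0, 0], [0, 0, 0.038], [0, 0, 0.038], [0, 0, 0.038], [0, 0, 0.038], [0, 0, 0.038], [0, 0, 0.038]]' --gripper '[0.39, 0.39, 0.39, 0.39, 0.39, 0.39, 0.39, 0.39]' --grip_force 50

```text
time_s: 1.1
tool_pos: [366.3, -48.9, 231.1]
orientation: [0.0, 0.999, 0.034, 0.0]
contact_force: [1.5, -1.2, 0.7]
opening: 52.4
gripper_force: 0.0
```

```bash
python3 - <<'E'
from h import *
s,p,r=cur();print(p,s["joint_positions"],s["opening"],s["time_s"]);plan(((532,311,200),ori(4,90)),((532,311,100),ori(4,90)))
E
```

```text
[366.33133974 -48.85762437 231.12899608] [-3.14422913e-01 -3.57808130e-01 -2.58753596e-01  1.66920308e+00
 -2.15410192e-04  2.75940346e+00] 52.37896289998122 1.1
travel [0.1896, -0.3478, 0.0311] dr [0.0001, -0.0001, -0.0003]
travel [0.1896, -0.3479, 0.1311] dr [0.0001, -0.0001, -0.0003]
```

Joint 6 would pass its range at the tray, so I'll flip the grasp by a half turn on the way.

>>> drive_tool --travel '[[0.19, -0.348, 0.03], [0.19, -0.348, 0.03], [0.19, -0.348, 0.03], [0.19, -0.348, 0.03], [0.19, -0.348, 0.03], [0.19, -0.348, 0.03], [0.19, -0.348, 0.03], [0.19, -0.348, 0.03]]' --dr '[[0, 0, -0.24], [0, 0, -0.24], [0, 0, -0.24], [0, 0, -0.24], [0, 0, -0.24], [0, 0, -0.24], [0, 0, -0.24], [0, 0, -0.24]]' --gripper '[0.39, 0.39, 0.39, 0.39, 0.39, 0.39, 0.39, 0.39]'

```text
time_s: 2.1
tool_pos: [531.6, 311.1, 199.1]
orientation: [-0.001, 0.705, 0.709, -0.001]
contact_force: [-0.5, -0.5, -0.4]
opening: 52.2
gripper_force: 0.0
```

```bash
python3 - <<'E'
from h import *
s,p,r=cur();print(p,s["joint_positions"],s["opening"],s["time_s"]);plan(((532,311,120),ori(4,90,180)),((532,311,17),ori(4,90,180)))
E
```

```text
[531.59259202 311.14891527 199.05275492] [4.20602388e-01 2.87766000e-01 3.05669601e-01 1.59175482e+00
 2.39021417e-04 1.98531862e+00] 52.200202109825966 2.1
travel [-0.0001, 0.0006, 0.0791] dr [-0.0005, -0.0003, -0.2601]
travel [0.0, 0.0009, 0.1821] dr [-0.0005, -0.0003, -0.2601]
```

>>> drive_tool --travel '[[0, 0, 0.04], [0, 0, 0.08], [0, 0, 0.08], [0, 0, 0.08], [0, 0, 0.08], [0, 0, 0.08], [0, 0, 0.08], [0, 0, 0.08]]' --dr '[[0, 0, -0.26], [0, 0, -0.26], [0, 0, -0.26], [0, 0, -0.26], [0, 0, -0.26], [0, 0, -0.26], [0, 0, -0.26], [0, 0, -0.26]]' --gripper '[0.39, 0.39, 0.39, 0.39, 0.39, 0.39, 0.39, 0.39]'

```text
time_s: 3.1
tool_pos: [531.4, 309.1, 120.5]
orientation: [-0.001, 0.034, 0.999, -0.0]
contact_force: [0.5, 0.3, -0.5]
opening: 52.5
gripper_force: 0.0
```

```bash
python3 - <<'E'
from h import *
s,p,r=cur();print(p,s["joint_positions"],s["opening"],s["time_s"]);plan(((532,311,100),ori(4,90,180)),((532,311,17),ori(4,90,180)))
E
```

```text
[531.41185669 309.10030203 120.48612508] [ 4.17791873e-01  2.86158944e-01  1.47777199e-01  1.43401309e+00
 -9.77513130e-06  4.85182551e-01] 52.488296459277464 3.1
travel [-0.0005, 0.002, 0.0205] dr [-0.0001, -0.0002, -0.0218]
travel [-0.0006, 0.002, 0.1035] dr [-0.0001, -0.0002, -0.0218]
```

>>> drive_tool --travel '[[0, 0.001, 0.03], [0, 0.001, 0.06], [0, 0.001, 0.085], [0, 0.001, 0.103], [0, 0.001, 0.103], [0, 0.001, 0.103], [0, 0.001, 0.103], [0, 0.001, 0.103]]' --dr '[[0, 0, -0.022], [0, 0, -0.022], [0, 0, -0.022], [0, 0, -0.022], [0, 0, -0.022], [0, 0, -0.022], [0, 0, -0.022], [0, 0, -0.022]]' --gripper '[0.39, 0.39, 0.39, 0.39, 0.39, 1, 1, 1]'

```text
time_s: 4.1
tool_pos: [532.8, 310.7, 19.5]
orientation: [0.001, -0.032, 0.999, 0.0]
contact_force: [1.2, 0.2, 1.1]
opening: 34.5
gripper_force: 50.2
```

```bash
python3 - <<'E'
from h import *
s,p,r=cur();print(p,s["opening"],s["gripper_force"],s["contact_force"],s["time_s"]);plan(((532,311,17),ori(4,90,180)),((532,311,150),ori(4,90,180)),((665,85,150),ori(8,90,180)))
E
```

```text
[532.79750237 310.66848627  19.54792519] 34.5117120735379 50.18958270549774 [1.17858691 0.19189843 1.14133954] 4.1
travel [0.0008, 0.0004, 0.0025] dr [0.0001, 0.0003, -0.0008]
travel [0.0005, 0.0005, -0.1305] dr [0.0001, 0.0003, -0.0008]
travel [-0.1176, -0.2336, -0.1304] dr [0.0001, 0.0003, -0.0119]
```

>>> drive_tool --travel '[[0, 0, -0.05], [0, 0, -0.11], [-0.02, -0.04, -0.13], [-0.1175, -0.2335, -0.13], [-0.1175, -0.2335, -0.13], [-0.1175, -0.2335, -0.13], [-0.1175, -0.2335, -0.13], [-0.1175, -0.2335, -0.13]]' --dr '[[0, 0, 0], [0, 0, 0], [0, 0, -0.012], [0, 0, -0.012], [0, 0, -0.012], [0, 0, -0.012], [0, 0, -0.012], [0, 0, -0.012]]' --gripper '[1, 1, 1, 1, 1, 1, 1, 1]'

```text
time_s: 5.1
tool_pos: [665.2, 82.0, 147.8]
orientation: [-0.0, -0.068, 0.998, -0.0]
contact_force: [-0.5, -0.5, -2.1]
opening: 34.7
gripper_force: 50.4
```

```bash
python3 - <<'E'
from h import *
s,p,r=cur();print(p,s["opening"],s["gripper_force"],s["contact_force"],s["time_s"]);plan(((665,85,150),ori(8,90,180)),((665,85,22.5),ori(8,90,180)))
E
```

```text
[665.22041509  82.00144398 147.83854901] 34.70125436392025 50.404754877090454 [-0.46852483 -0.47056562 -2.12821075] 5.1
travel [-0.0002, 0.003, -0.0022] dr [-0.0001, -0.0, -0.0006]
travel [-0.0002, 0.0031, 0.1253] dr [-0.0001, -0.0, -0.0006]
```

>>> drive_tool --travel '[[0, 0.001, 0.04], [0, 0.001, 0.08], [0, 0.001, 0.11], [0, 0.001, 0.122], [0, 0.001, 0.1245], [0, 0.001, 0.1255], [0, 0.001, 0.1255], [0, 0.001, 0.1255]]' --dr '[[0, 0, 0], [0, 0, 0], [0, 0, 0], [0, 0, 0], [0, 0, 0], [0, 0, 0], [0, 0, 0], [0, 0, 0]]' --gripper '[1, 1, 1, 1, 1, 1, 1, 0.39]'

```text
time_s: 6.1
tool_pos: [665.4, 85.9, 24.7]
orientation: [0.001, -0.07, 0.998, -0.0]
contact_force: [-0.4, -0.9, -0.4]
opening: 51.2
gripper_force: 0.0
```

>>> drive_tool --travel '[[0, 0, 0], [0, 0, 0], [0, 0, -0.05], [0, 0, -0.1], [0, 0, -0.128], [0, 0, -0.128], [0, 0, -0.128]]' --dr '[[0, 0, 0], [0, 0, 0], [0, 0, 0], [0, 0, 0], [0, 0, 0], [0, 0, 0], [0, 0, 0]]' --gripper '[0.39, 0.39, 0.39, 0.39, 0.39, 0.39, 0.39]'

```text
time_s: 6.98
tool_pos: [663.7, 85.9, 149.7]
orientation: [-0.001, -0.07, 0.998, 0.0]
contact_force: [-1.1, 0.2, -1.1]
opening: 52.1
gripper_force: 0.0
```

```bash
python3 - <<'E'
from h import *
s,p,r=cur();print(p,s["opening"],s["time_s"]);plan(((419,298,130),ori(4,90,180)),((419,298,19),ori(4,90,180)))
E
```

```text
[663.69206027  85.86378535 149.70226144] 52.12102623226658 6.975
travel [0.2127, 0.2442, 0.0201] dr [0.0, -0.0002, 0.0112]
travel [0.2125, 0.2442, 0.1311] dr [0.0, -0.0002, 0.0112]
```

>>> drive_tool --travel '[[0.2125, 0.2445, 0.01], [0.2125, 0.2445, 0.01], [0.2125, 0.2445, 0.01], [0.2125, 0.2445, 0.01], [0.2125, 0.2445, 0.01], [0.2125, 0.2445, 0.01], [0.2125, 0.2445, 0.01], [0.2125, 0.2445, 0.02]]' --dr '[[0, 0, 0.011], [0, 0, 0.011], [0, 0, 0.011], [0, 0, 0.011], [0, 0, 0.011], [0, 0, 0.011], [0, 0, 0.011], [0, 0, 0.011]]' --gripper '[0.39, 0.39, 0.39, 0.39, 0.39, 0.39, 0.39, 0.39]'

```text
time_s: 7.98
tool_pos: [421.1, 297.7, 130.7]
orientation: [0.001, -0.035, 0.999, -0.0]
contact_force: [0.4, 0.5, -0.9]
opening: 52.3
gripper_force: 0.0
```

```bash
python3 - <<'E'
from h import *
s,p,r=cur();print(p,s["opening"],s["time_s"]);plan(((419,298,100),ori(4,90,180)),((419,298,18),ori(4,90,180)))
E
```

```text
[421.07820942 297.7458462  130.66794452] 52.313139462204354 7.975
travel [0.0021, 0.0004, 0.0307] dr [-0.0, 0.0002, -0.0001]
travel [0.0022, 0.0004, 0.1127] dr [-0.0, 0.0002, -0.0001]
```

>>> drive_tool --travel '[[0.001, 0, 0.04], [0.001, 0, 0.075], [0.001, 0, 0.1], [0.001, 0, 0.1125], [0.001, 0, 0.1125], [0.001, 0, 0.1125], [0.001, 0, 0.1125], [0.001, 0, 0.1125]]' --dr '[[0, 0, 0], [0, 0, 0], [0, 0, 0], [0, 0, 0], [0, 0, 0], [0, 0, 0], [0, 0, 0], [0, 0, 0]]' --gripper '[0.39, 0.39, 0.39, 0.39, 0.39, 1, 1, 1]'

```text
time_s: 8.98
tool_pos: [419.8, 298.8, 19.7]
orientation: [0.001, -0.035, 0.999, 0.0]
contact_force: [0.5, -0.7, 1.7]
opening: 34.6
gripper_force: 50.4
```

```bash
python3 - <<'E'
from h import *
s,p,r=cur();print(p,s["opening"],s["gripper_force"],s["contact_force"],s["time_s"]);plan(((419,298,17),ori(4,90,180)),((419,298,150),ori(4,90,180)),((580,70,150),ori(8,90,180)))
E
```

```text
[419.80441131 298.78033988  19.71559668] 34.61228371663173 50.35941302776337 [ 0.47023157 -0.65156197  1.6597316 ] 8.975
travel [0.0009, -0.0007, 0.0027] dr [0.0001, 0.0004, 0.0002]
travel [0.0005, -0.0006, -0.1303] dr [0.0001, 0.0004, 0.0002]
travel [-0.1439, -0.2395, -0.1301] dr [0.0001, 0.0004, -0.0109]
```

>>> drive_tool --travel '[[0, 0, -0.05], [0, 0, -0.11], [-0.02, -0.04, -0.13], [-0.144, -0.2395, -0.13], [-0.144, -0.2395, -0.13], [-0.144, -0.2395, -0.13], [-0.144, -0.2395, -0.13], [-0.144, -0.2395, -0.13]]' --dr '[[0, 0, 0], [0, 0, 0], [0, 0, -0.011], [0, 0, -0.011], [0, 0, -0.011], [0, 0, -0.011], [0, 0, -0.011], [0, 0, -0.011]]' --gripper '[1, 1, 1, 1, 1, 1, 1, 1]'

```text
time_s: 9.98
tool_pos: [580.6, 66.5, 147.6]
orientation: [-0.0, -0.068, 0.998, -0.0]
contact_force: [-0.1, 0.9, -2.1]
opening: 34.5
gripper_force: 50.6
```

```bash
python3 - <<'E'
from h import *
s,p,r=cur();print(p,s["opening"],s["gripper_force"],s["contact_force"],s["time_s"]);plan(((580,70,150),ori(8,90,180)),((580,70,21.5),ori(8,90,180)))
E
```

```text
[580.62412027  66.47789715 147.61483429] 34.51366300158764 50.608951449394226 [-0.06114617  0.93435379 -2.09170268] 9.975
travel [0.0001, 0.0036, -0.0024] dr [-0.0001, -0.0, -0.0007]
travel [0.0001, 0.0037, 0.1261] dr [-0.0001, -0.0, -0.0007]
```

>>> drive_tool --travel '[[0, 0.001, 0.04], [0, 0.001, 0.08], [0, 0.001, 0.11], [0, 0.001, 0.122], [0, 0.001, 0.125], [0, 0.001, 0.127], [0, 0.001, 0.127], [0, 0.001, 0.127]]' --dr '[[0, 0, 0], [0, 0, 0], [0, 0, 0], [0, 0, 0], [0, 0, 0], [0, 0, 0], [0, 0, 0], [0, 0, 0]]' --gripper '[1, 1, 1, 1, 1, 1, 1, 0.39]'

```text
time_s: 10.98
tool_pos: [580.3, 70.5, 23.0]
orientation: [0.001, -0.07, 0.998, -0.0]
contact_force: [0.1, -0.1, 0.3]
opening: 51.3
gripper_force: 0.0
```

>>> drive_tool --travel '[[0, 0, 0], [0, 0, 0], [0, 0, -0.05], [0, 0, -0.11], [0, 0, -0.17], [0, 0, -0.2], [0, 0, -0.2], [0, 0, -0.2]]' --dr '[[0, 0, 0], [0, 0, 0], [0, 0, 0], [0, 0, 0], [0, 0, 0], [0, 0, 0], [0, 0, 0], [0, 0, 0]]' --gripper '[0.39, 0.39, 0.39, 0.39, 0.39, 0.39, 0.39, 0.39]'

```text
time_s: 11.98
tool_pos: [578.7, 70.5, 220.1]
orientation: [-0.001, -0.07, 0.998, 0.0]
contact_force: [-0.0, -0.0, -0.8]
opening: 52.2
gripper_force: 0.0
```

```bash
python3 - <<'E'
from h import *
s,p,r=cur();print(p,s["joint_positions"],s["opening"],s["time_s"])
# tube: re-measure with both cameras
for n in ("top","side"):
    pic,W=snap(n); cv2.imwrite(f"pics/{n}1.png",pic[:,:,::-1])
    m=(abs(W[...,0]-472)<45)&(abs(W[...,1]+392)<45)
    for lo,hi in ((101,109),(20,95),(5,11)):
        w=W[m&(W[...,2]>lo)&(W[...,2]<hi)]
        (c,rad)=cv2.minEnclosingCircle(w[:,:2].astype(np.float32)) if len(w) else (None,None)
        print(n,lo,hi,len(w),c,rad)
    w=W[(abs(W[...,0]-625)<110)&(abs(W[...,1]-75)<90)&(W[...,2]>44)&(W[...,2]<55)]
    for x in (665,580):
        q=w[(abs(w[:,0]-x)<20)&(abs(w[:,1]-77)<25)];print(n,"collar",len(q),np.median(q,0) if len(q) else "")
for t in (0,): 
  a=np.degrees(np.arctan2(-394,472));print("az",a)
E
```

```text
[578.67479726  70.52171109 220.10595191] [ 6.26388188e-03  2.00657211e-01  2.44166974e-01  1.61600141e+00
 -1.39526842e-05 -1.33756810e-01] 52.15380260024178 11.975
top 101 109 164 (472.1510925292969, -394.6766052246094) 18.317352294921875
top 20 95 149 (471.6147155761719, -393.6227722167969) 17.89091682434082
top 5 11 149 (471.2152404785156, -393.9901428222656) 29.31275177001953
top collar 0 
top collar 57 [579.95590661  62.25996165  49.92528333]
side 101 109 55 (473.1792907714844, -394.0511779785156) 21.521541595458984
side 20 95 177 (470.6920166015625, -389.0242004394531) 18.859943389892578
side 5 11 69 (470.3165283203125, -390.42608642578125) 31.173120498657227
side collar 82 [665.72979019  87.91495712  49.39539191]
side collar 96 [579.44674871  73.35390979  48.61639308]
az -39.853297678072124
```

View pics/top1.png

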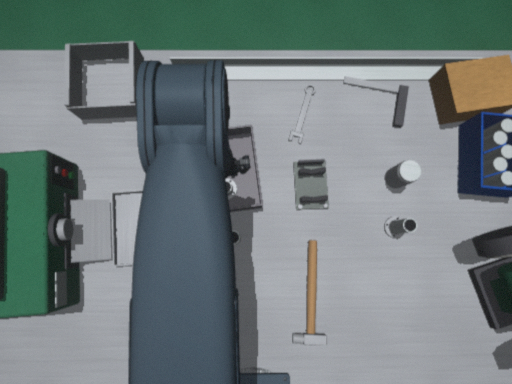

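The picture shows both collars standing in the tote, at about (240,163) and (230,187). The tube is still at (402,226), and both cameras put it at (472,-394). Next I'll reorient to grasp it from the side, tilted 30° below horizontal.

```bash
python3 - <<'E'
from h import *
o=ori(-46,30,180);z=o.as_matrix()[:,2];g=np.array([472,-394,54.]);f=g+20*z;print(f,f-130*z)
plan(((390,-310,180),o),(f-130*z,o))
E
```

```text
[ 484.03183592 -406.45933082   44.        ] [ 405.82490247 -325.47368048  109.        ]
travel [0.2391, -0.3506, 0.0396] dr [0.0782, -0.1543, 0.1359]
travel [0.2253, -0.3682, 0.1106] dr [0.0782, -0.1543, 0.1359]
```

>>> drive_tool --travel '[[0.239, -0.3505, 0.01], [0.239, -0.3505, 0.01], [0.239, -0.3505, 0.01], [0.239, -0.3505, 0.01], [0.239, -0.3505, 0.01], [0.239, -0.3505, 0.01], [0.239, -0.3505, 0.02], [0.239, -0.3505, 0.03]]' --dr '[[0.078, -0.154, 0.136], [0.078, -0.154, 0.136], [0.078, -0.154, 0.136], [0.078, -0.154, 0.136], [0.078, -0.154, 0.136], [0.078, -0.154, 0.136], [0.078, -0.154, 0.136], [0.078, -0.154, 0.136]]' --gripper '[0.3, 0.3, 0.3, 0.3, 0.3, 0.3, 0.3, 0.3]'

```text
time_s: 13.08
tool_pos: [429.9, -336.2, 182.4]
orientation: [0.446, 0.35, 0.8, -0.197]
contact_force: [0.5, 0.6, 1.2]
opening: 59.9
gripper_force: 0.0
```

```bash
python3 - <<'E'
from h import *
s,p,r=cur();print(p,s["joint_positions"],r.as_matrix()[:,2],s["opening"],s["time_s"])
o=ori(-46,30,180);z=o.as_matrix()[:,2];f=np.array([484,-406.5,44])
plan((f-130*z,o),(f-90*z,o),(f,o))
E
```

```text
[ 429.94355346 -336.24088943  182.43649598] [-0.746942   -0.98785977 -1.09255908  0.4498653  -0.06830753  0.03865096] [ 0.57597299 -0.62631264 -0.52534522] 59.87394929241623 13.075
travel [0.0753, -0.0102, 0.018] dr [-0.0033, -0.0047, -0.0014]
travel [0.0741, -0.0094, 0.0579] dr [-0.0033, -0.0047, -0.0014]
travel [0.0714, -0.0075, 0.1479] dr [-0.0033, -0.0047, -0.0014]
```

```bash
cat >> h.py <<'E'
D=[([.0487,.0977,1.622],(158.45,-499.92,230.22)),([-.3578,-.25875,1.6692],(366.33,-48.86,231.13)),([.28777,.30567,1.59175],(531.59,311.15,199.05)),
([.28616,.14778,1.43401],(531.41,309.10,120.49)),([.20066,.24417,1.616],(578.67,70.52,220.1)),([-.98786,-1.09256,.44987],(429.94,-336.24,182.44))]
def row(q):
    a=q[0]-q[1];p=a+q[2];S,C=np.sin,np.cos
    return np.array([[1,S(q[0]),C(a),S(a),C(p),0],[0,C(q[0]),-S(a),C(a),-S(p),1]])
E
python3 - <<'E'
from h import *
A=np.vstack([row(q) for q,_ in D]);b=np.hstack([[np.sqrt(p[0]**2+p[1]**2-66.8**2),p[2]] for _,p in D])
x,res,rk,sv=np.linalg.lstsq(A,b,rcond=None);print(x.round(1),rk,sv.round(3),(A@x-b).round(1))
E
```

```text
[  2.6 389.5 501.   18.6 428.7 226.9] 6 [4.775 3.463 1.014 0.377 0.148 0.092] [-0.   0.1 -0.3 -0.1  0.1  0.1 -0.5  0.6  0.2  0.1  0.4 -0.8]
```

```bash
cat >> h.py <<'E'
A_=np.vstack([row(q) for q,_ in D]);b_=np.hstack([[np.sqrt(p[0]**2+p[1]**2-66.8**2),p[2]] for _,p in D])
X=np.linalg.lstsq(A_,b_,rcond=None)[0]
from scipy.optimize import fsolve
def ik(pos,pitch,q0=(-.3,-.3,1)):
    t=np.array([np.sqrt(pos[0]**2+pos[1]**2-66.8**2),pos[2]]);pr=np.radians(pitch)
    q,_,e,_=fsolve(lambda q:[*(row(q)@X-t)/100,q[0]-q[1]+q[2]-pr],q0,full_output=1)
    return q.round(2),e
E
python3 - <<'E'
from h import *
g=np.array([472,-394,54.])
for pit in (20,30,40,45,50):
    for st in (-20,40,90,130):
        z=ori(-46,pit).as_matrix()[:,2];p=g-st*z;print(pit,st,p.round(),*ik(p,pit))
# final cradle
c=np.array([590,-164,60.])
for pit in (40,45,50,60,70):
    for dz in (0,80): z=ori(-20,pit).as_matrix()[:,2];print("fin",pit,dz,*ik(c+20*z+[0,0,dz],pit))
E
```

```text
20 -20 [ 485. -408.   47.] [-0.13 -1.16 -0.68] 1
20 40 [ 446. -367.   68.] [-0.5  -1.32 -0.47] 1
20 90 [ 413. -333.   85.] [-1.16 -1.5   0.  ] 1
20 130 [ 387. -306.   98.] [-2.03 -1.61  0.86] 4
30 -20 [ 484. -406.   44.] [-0.29 -1.08 -0.26] 1
30 40 [ 448. -369.   74.] [-0.63 -1.2  -0.04] 1
30 90 [ 418. -338.   99.] [-0.99 -1.28  0.23] 1
30 130 [ 394. -313.  119.] [-1.31 -1.34  0.5 ] 1
40 -20 [ 483. -405.   41.] [-0.31 -0.94  0.07] 1
40 40 [ 451. -372.   80.] [-0.57 -1.02  0.25] 1
40 90 [ 424. -344.  112.] [-0.79 -1.06  0.43] 1
40 130 [ 403. -322.  138.] [-0.96 -1.07  0.59] 1
45 -20 [ 482. -404.   40.] [-0.29 -0.86  0.21] 1
45 40 [ 452. -374.   82.] [-0.51 -0.92  0.38] 1
45 90 [ 428. -348.  118.] [-0.69 -0.94  0.53] 1
45 130 [ 408. -328.  146.] [-0.83 -0.95  0.66] 1
50 -20 [ 481. -403.   39.] [-0.25 -0.78  0.34] 1
50 40 [ 454. -376.   85.] [-0.44 -0.81  0.5 ] 1
50 90 [ 432. -352.  123.] [-0.59 -0.83  0.64] 1
50 130 [ 414. -334.  154.] [-0.7  -0.82  0.75] 1
fin 40 0 [-0.34 -0.95  0.09] 1
fin 40 80 [-0.48 -0.86  0.31] 1
fin 45 0 [-0.31 -0.86  0.23] 1
fin 45 80 [-0.42 -0.77  0.44] 1
fin 50 0 [-0.27 -0.78  0.36] 1
fin 50 80 [-0.36 -0.68  0.56] 1
fin 60 0 [-0.15 -0.59  0.6 ] 1
fin 60 80 [-0.22 -0.49  0.78] 1
fin 70 0 [-0.01 -0.4   0.83] 1
fin 70 80 [-0.07 -0.29  1.  ] 1
```

```bash
python3 - <<'E'
from h import *
o=ori(-46,37,180);z=o.as_matrix()[:,2];g=np.array([472,-394,54.])
plan((g-90*z,o),(g+20*z,o)); print(g-90*z,g+20*z,o.as_matrix().round(2).tolist())
E
```

```text
travel [0.0637, -0.0097, 0.0383] dr [-0.0032, 0.0147, -0.0016]
travel [0.0739, -0.0075, 0.1478] dr [-0.0032, 0.0147, -0.0016]
[ 422.06990422 -342.29587225  108.16335208] [ 483.09557684 -405.48980617   41.96369954] [[-0.42, 0.72, 0.55], [0.43, 0.69, -0.57], [-0.8, -0.0, -0.6]]
```

>>> drive_tool --travel '[[0.064, -0.0095, 0.038], [0.064, -0.0095, 0.038], [0.064, -0.0095, 0.038], [0.064, -0.0095, 0.038]]' --dr '[[-0.003, 0.0145, -0.0015], [-0.003, 0.0145, -0.0015], [-0.003, 0.0145, -0.0015], [-0.003, 0.0145, -0.0015]]' --gripper '[0.3, 0.3, 0.3, 0.3]'

```text
time_s: 13.58
tool_pos: [427.2, -339.6, 117.3]
orientation: [0.416, 0.344, 0.823, -0.174]
contact_force: [-0.5, 0.6, -0.3]
opening: 59.7
gripper_force: 0.0
```

```bash
python3 - <<'E'
from h import *
s,p,r=cur();print(p,s["joint_positions"],s["time_s"])
o=ori(-46,37,180);z=o.as_matrix()[:,2];g=np.array([472,-394,54.])
plan((g-90*z,o),(g+20*z,o))
E
```

```text
[ 427.2233012  -339.59290117  117.25595229] [-0.79557251 -0.87705647 -1.12342998  0.38840401  0.00183156 -0.00209524] 13.575
travel [0.0083, -0.0056, 0.004] dr [0.0012, 0.0018, 0.001]
travel [0.0095, -0.0064, 0.114] dr [0.0012, 0.0018, 0.001]
```

>>> drive_tool --travel '[[0.007, -0.0045, 0.02], [0.0085, -0.006, 0.034], [0.0085, -0.006, 0.034], [0.0085, -0.006, 0.034]]' --dr '[[0.001, 0.002, 0.001], [0.001, 0.002, 0.001], [0.001, 0.002, 0.001], [0.001, 0.002, 0.001]]' --gripper '[0.3, 0.3, 0.3, 0.3]'

```text
time_s: 14.08
tool_pos: [438.2, -359.4, 89.3]
orientation: [0.41, 0.35, 0.825, -0.173]
contact_force: [-0.3, -0.1, 1.0]
opening: 60.0
gripper_force: 0.0
```

```bash
python3 - <<'E'
from h import *
s,p,r=cur();print(p,s["joint_positions"],s["joint_velocities"].round(3),s["time_s"])
o=ori(-46,37,180);z=o.as_matrix()[:,2];g=np.array([472,-394,54.])
plan((g-60*z,o),(g+20*z,o))
E
```

```text
[ 438.23087903 -359.35944632   89.3225499 ] [-0.8084476  -0.71682847 -1.10201062  0.26407005  0.00588019 -0.00366051] [-0.003 -0.009 -0.003 -0.001  0.001 -0.001] 14.075
travel [-0.0009, 0.0002, -0.0001] dr [0.0002, -0.0006, 0.0]
travel [-0.0012, 0.0001, 0.0799] dr [0.0002, -0.0006, 0.0]
```

Settled within 1 mm. Now advance and grip.

>>> drive_tool --travel '[[-0.001, 0, 0.03], [-0.001, 0, 0.055], [-0.001, 0, 0.073], [-0.001, 0, 0.08], [-0.001, 0, 0.08], [-0.001, 0, 0.08]]' --dr '[[0, -0.0005, 0], [0, -0.0005, 0], [0, -0.0005, 0], [0, -0.0005, 0], [0, -0.0005, 0], [0, -0.0005, 0]]' --gripper '[0.3, 0.3, 0.3, 0.3, 0.3, 0.3]' --grip_force 80

```text
time_s: 14.82
tool_pos: [482.3, -405.2, 40.5]
orientation: [0.41, 0.35, 0.824, -0.174]
contact_force: [0.5, -0.1, 1.8]
opening: 59.8
gripper_force: 0.0
```

>>> drive_tool --travel '[[0, 0, 0], [0, 0, 0], [0, 0, 0], [0, 0, 0]]' --dr '[[0, 0, 0], [0, 0, 0], [0, 0, 0], [0, 0, 0]]' --gripper '[1, 1, 1, 1]'

```text
time_s: 15.32
tool_pos: [482.5, -405.6, 40.4]
orientation: [0.41, 0.35, 0.824, -0.174]
contact_force: [-3.2, 2.6, 3.4]
opening: 34.0
gripper_force: 80.0
```

```bash
python3 - <<'E'
from h import *
s,p,r=cur();print(p,s["opening"],s["gripper_force"],s["contact_force"],s["time_s"])
g=np.array([472,-394,54.])
print("grasp in tool",r.inv().apply(g-p),r.as_matrix()[:,2], r.inv().apply([0,0,1]))
print("flange centre in tool",r.inv().apply(np.array([472,-394,4])-p))
pic,W=snap("side");cv2.imwrite("pics/side2.png",cv2.resize(pic[100:260,240:440,::-1],None,fx=3,fy=3))
E
```

```text
[ 482.53661015 -405.6133756    40.4410851 ] 33.96214401742851 79.9607241153717 [-3.16403935  2.62323281  3.35965798] 15.325
grasp in tool [ -1.36732542   0.50852863 -20.67865178] [ 0.55491052 -0.57319358 -0.60292904] [-7.97794582e-01  6.10266569e-04 -6.02929044e-01]
flange centre in tool [38.52240369  0.4780153   9.46780043]
```

View pics/side2.png

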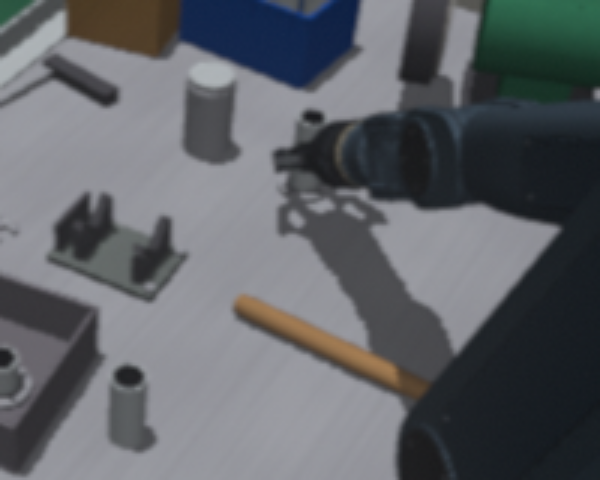

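The picture shows the gripper around the tube's middle at about (310,165), with the tube still upright. Now refine the cradle pose and plan the carry.

```bash
cat >> h.py <<'E'
FV=np.array([38.5,0.5,9.5]); AX=np.array([-.798,0,-.603])
def tcp_for(fl,o): return np.array(fl)-o.apply(FV)
E
python3 - <<'E'
from h import *
def rect(W,lo,hi,name):
    m=(abs(W[...,0]-595)<85)&(abs(W[...,1]+164)<60)&(W[...,2]>lo)&(W[...,2]<hi);w=W[m]
    r=cv2.minAreaRect(w[:,:2].astype(np.float32));print(name,lo,len(w),np.round(r[0],1),np.round(r[1],1),round(r[2],1))
for n in ("top","side"):
    W=cloud(n,np.load(f"pics/{n}0.npz")["d"]); rect(W,7,13,n);rect(W,54,66,n);rect(W,30,66,n)
W=cloud("top",np.load("pics/top0.npz")["d"])
m=(abs(W[...,0]-595)<85)&(abs(W[...,1]+164)<60)&(W[...,2]>40)&(W[...,2]<66);w=W[m]
h,e=np.histogram(w[:,0],bins=np.arange(530,670,4));print(list(zip(e[:-1].astype(int),h)))
yo=w[w[:,2]>50];print("yoke y range",yo[:,1].min(),yo[:,1].max())
for p,pi in (((470,-385,190),37),((460,-330,200),45),((560,-200,200),53),((600,-164,120),53)): print(ik(p,pi))
plan(((482,-405.5,120),ori(-46,37,180)),((470,-340,200),ori(-46,45,180)),((510,-270,200),ori(-35,45,255)))
E
```

```text
top 7 957 [ 590.9 -164. ] [134.6  90.6] 2.8
top 54 98 [ 585.7 -164.3] [88.2 70.2] 2.0
top 30 385 [ 597.5 -164.2] [112.6  70.6] 2.2
side 7 385 [ 590.1 -162.1] [135.1  94.6] 0.8
side 54 54 [ 586.1 -161.9] [89.9 64.6] 2.2
side 30 277 [ 597.6 -162.7] [113.5  72.8] 3.1
[(np.int64(530), np.int64(0)), (np.int64(534), np.int64(0)), (np.int64(538), np.int64(13)), (np.int64(542), np.int64(38)), (np.int64(546), np.int64(28)), (np.int64(550), np.int64(29)), (np.int64(554), np.int64(1)), (np.int64(558), np.int64(0)), (np.int64(562), np.int64(0)), (np.int64(566), np.int64(0)), (np.int64(570), np.int64(0)), (np.int64(574), np.int64(0)), (np.int64(578), np.int64(0)), (np.int64(582), np.int64(0)), (np.int64(586), np.int64(0)), (np.int64(590), np.int64(0)), (np.int64(594), np.int64(0)), (np.int64(598), np.int64(0)), (np.int64(602), np.int64(0)), (np.int64(606), np.int64(0)), (np.int64(610), np.int64(0)), (np.int64(614), np.int64(16)), (np.int64(618), np.int64(37)), (np.int64(622), np.int64(34)), (np.int64(626), np.int64(26)), (np.int64(630), np.int64(3)), (np.int64(634), np.int64(0)), (np.int64(638), np.int64(0)), (np.int64(642), np.int64(1)), (np.int64(646), np.int64(42)), (np.int64(650), np.int64(30)), (np.int64(654), np.int64(1)), (np.int64(658), np.int64(0)), (np.int64(662), np.int64(0))]
yoke y range -200.6888262254709 -127.76598644793415
(array([-0.65, -0.86,  0.43]), 1)
(array([-0.68, -0.77,  0.69]), 1)
(array([-0.45, -0.56,  0.82]), 1)
(array([-0.33, -0.63,  0.62]), 1)
travel [-0.0632, -0.0002, -0.0484] dr [0.0002, -0.0002, 0.0]
travel [-0.0936, 0.0367, -0.1408] dr [0.0002, 0.022, 0.0]
travel [-0.08, 0.1141, -0.1587] dr [-0.0051, 0.0332, 0.1876]
```

>>> drive_tool --travel '[[-0.024, 0, -0.018], [-0.063, 0, -0.0485], [-0.0935, 0.0365, -0.141], [-0.0935, 0.0365, -0.141], [-0.0935, 0.0365, -0.141], [-0.08, 0.114, -0.1585], [-0.08, 0.114, -0.1585], [-0.08, 0.114, -0.1585]]' --dr '[[0, 0, 0], [0, 0, 0], [0, 0.022, 0], [0, 0.022, 0], [0, 0.022, 0], [-0.005, 0.033, 0.1875], [-0.005, 0.033, 0.1875], [-0.005, 0.033, 0.1875]]' --gripper '[1, 1, 1, 1, 1, 1, 1, 1]'

```text
time_s: 16.38
tool_pos: [509.0, -267.2, 192.9]
orientation: [0.367, 0.571, 0.734, -0.018]
contact_force: [-0.3, -0.3, -2.3]
opening: 34.0
gripper_force: 81.0
```

```bash
python3 - <<'E'
from h import *
s,p,r=cur();print(p,s["joint_positions"].round(2),s["opening"],s["gripper_force"],s["contact_force"],s["time_s"])
F=(639.3,-161.9,60);of=ori(2.2,53,360)
print("final tcp",tcp_for(F,of),of.apply(AX))
plan(((540,-240,210),ori(-30,48,270)),((550,-220,210),ori(-15,50,315)),(tcp_for((639,-162,160),of),of))
E
```

```text
[ 508.97397073 -267.22648629  192.89528548] [-0.53 -0.6  -0.72  0.7  -0.12  0.74] 33.97714920418382 80.95913171768188 [-0.30064877 -0.29777427 -2.33401775] 16.375
final tcp [ 602.84297378 -162.80016886   44.41715895] [-0.99946836 -0.0383957   0.00132882]
travel [0.0105, 0.0426, -0.0086] dr [-0.0068, 0.0198, 0.1304]
travel [0.0262, 0.058, -0.0123] dr [0.0047, 0.0519, 0.2219]
travel [0.1059, 0.0968, 0.0373] dr [0.0446, 0.079, 0.3024]
```

>>> drive_tool --travel '[[0.026, 0.058, -0.012], [0.026, 0.058, -0.012], [0.026, 0.058, -0.012], [0.026, 0.058, -0.012], [0.026, 0.058, -0.012], [0.026, 0.058, -0.012], [0.026, 0.058, -0.012], [0.026, 0.058, -0.012]]' --dr '[[0.005, 0.052, 0.222], [0.005, 0.052, 0.222], [0.005, 0.052, 0.222], [0.005, 0.052, 0.222], [0.005, 0.052, 0.222], [0.005, 0.052, 0.222], [0.005, 0.052, 0.222], [0.005, 0.052, 0.222]]' --gripper '[1, 1, 1, 1, 1, 1, 1, 1]'

```text
time_s: 17.38
tool_pos: [548.8, -222.7, 209.8]
orientation: [0.171, 0.909, 0.241, 0.295]
contact_force: [0.0, -0.2, -3.0]
opening: 33.9
gripper_force: 81.2
```

```bash
python3 - <<'E'
from h import *
s,p,r=cur();print(p,s["joint_positions"].round(2),s["opening"],s["gripper_force"],s["contact_force"],s["time_s"])
of=ori(2.2,53,360)
plan((tcp_for((639.3,-161.9,150),of),of))
E
```

```text
[ 548.80377768 -222.6766327   209.80454374] [-0.62 -0.5  -0.59  0.82  0.22  2.08] 33.90200539686526 81.2331748008728 [ 0.03646797 -0.18468733 -2.96289438] 17.375
travel [0.0365, -0.0653, 0.0812] dr [0.0311, 0.0043, 0.0866]
```

>>> drive_tool --travel '[[0.0365, -0.0655, 0.081], [0.0365, -0.0655, 0.081], [0.0365, -0.0655, 0.081], [0.0365, -0.0655, 0.081], [0.0365, -0.0655, 0.081], [0.0365, -0.0655, 0.081], [0.0365, -0.0655, 0.081]]' --dr '[[0.031, 0.0045, 0.0865], [0.031, 0.0045, 0.0865], [0.031, 0.0045, 0.0865], [0.031, 0.0045, 0.0865], [0.031, 0.0045, 0.0865], [0.031, 0.0045, 0.0865], [0.031, 0.0045, 0.0865]]' --gripper '[1, 1, 1, 1, 1, 1, 1]'

```text
time_s: 18.25
tool_pos: [605.0, -163.2, 140.9]
orientation: [-0.002, 0.947, 0.022, 0.321]
contact_force: [0.3, 0.2, -2.0]
opening: 34.3
gripper_force: 81.3
```

```bash
python3 - <<'E'
from h import *
s,p,r=cur();print(p,s["joint_positions"].round(2),s["opening"],s["gripper_force"],s["contact_force"],s["time_s"])
of=ori(2.2,53,360)
print("flange now",p+r.apply(FV),"axis",r.apply(AX))
plan((tcp_for((639.3,-161.9,150),of),of),(tcp_for((639.3,-161.9,62),of),of))
ims=[]
for n,(y,x) in (("side",(130,220)),("top",(130,260))):
    pic,W=snap(n);np.save(f"pics/W_{n}.npy",W); ims.append(cv2.resize(pic[y:y+100,x:x+100,::-1],(395,395),interpolation=cv2.INTER_CUBIC))
cv2.imwrite("pics/hold.png",np.clip(np.hstack(ims)*1.5,0,255).astype(np.uint8))
E
```

```text
[ 604.96009875 -163.2294219   140.88313289] [-0.54 -0.3  -0.56  0.74  0.33  2.66] 34.347682846426075 81.27689123153687 [ 0.32380947  0.16072196 -2.0368451 ] 18.25
flange now [ 641.28264071 -161.98160613  156.7534165 ] axis [-0.99922852 -0.04374634 -0.00645186]
travel [-0.0056, -0.0006, 0.0039] dr [0.0008, -0.0012, 0.0016]
travel [-0.0591, -0.0015, 0.0737] dr [0.0008, -0.0012, 0.0016]
```

View pics/hold.png

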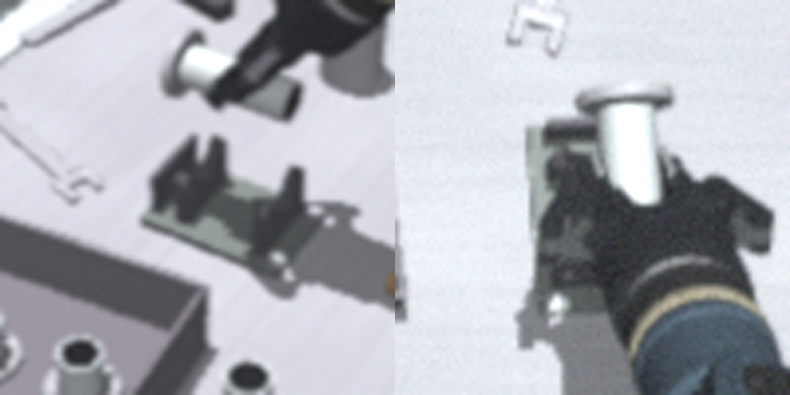

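The picture shows the tube held level above the cradle with its flange toward the backstop, at side crop (185,65) and top crop (628,95). I'll check the hold numerically before lowering.

```bash
python3 - <<'E'
from h import *
for n in ("top","side"):
    W=np.load(f"pics/W_{n}.npy");m=(abs(W[...,1]+162)<34)&(W[...,2]>115)&(W[...,2]<200)&(W[...,0]>525)&(W[...,0]<665);w=W[m]
    f=w[w[:,0]>632];print(n,"flange x",np.percentile(f[:,0],[2,50,98]).round(1),"y",np.percentile(f[:,1],[1,99]).round(1),"zmax",np.percentile(f[:,2],98).round(1))
    for x in range(535,640,10):
        q=w[abs(w[:,0]-x)<5]
        if len(q)>4: print(x,len(q),"y",np.percentile(q[:,1],[3,97]).round(1),"z top",np.percentile(q[:,2],97).round(1))
E
```

```text
top flange x [632.6 636.9 643.8] y [-187.1 -132.3] zmax 184.2
565 25 y [-156.2 -129.4] z top 198.4
575 57 y [-194.6 -129.4] z top 192.5
585 95 y [-191.3 -133.1] z top 188.6
595 94 y [-190.7 -133.2] z top 173.8
605 80 y [-188.1 -139. ] z top 172.4
615 65 y [-176.6 -144.3] z top 172.5
625 62 y [-177.4 -144.6] z top 172.2
635 125 y [-186. -134.] z top 183.2
side flange x [632.3 637.  644.1] y [-187.6 -129.3] zmax 183.3
535 24 y [-174.  -149.6] z top 166.8
545 55 y [-177.5 -139.1] z top 196.2
555 38 y [-169.8 -138.7] z top 191.6
565 16 y [-152.3 -141.6] z top 198.8
575 7 y [-148.3 -137.7] z top 192.1
585 15 y [-168.6 -131.1] z top 188.2
595 18 y [-164.1 -128.3] z top 171.2
605 30 y [-168.8 -137.1] z top 172.1
615 34 y [-166.3 -143.4] z top 171.2
625 33 y [-168.4 -142.6] z top 171.9
635 94 y [-182.5 -131.3] z top 182.3
```

```bash
python3 - <<'E'
from h import *
of=ori(2.2,53,360)
plan(*[(tcp_for((640,-163.3,h),of),of) for h in (110,90)])
E
```

```text
travel [-0.0294, 0.0005, 0.036] dr [0.0007, -0.0012, 0.0016]
travel [-0.0416, 0.0003, 0.0518] dr [0.0007, -0.0012, 0.0016]
```

>>> drive_tool --travel '[[-0.0145, 0.0005, 0.018], [-0.0295, 0.0005, 0.036], [-0.0415, 0.0005, 0.052], [-0.0415, 0.0005, 0.052], [-0.0415, 0.0005, 0.052], [-0.0415, 0.0005, 0.052]]' --dr '[[0.0005, -0.001, 0.0015], [0.0005, -0.001, 0.0015], [0.0005, -0.001, 0.0015], [0.0005, -0.001, 0.0015], [0.0005, -0.001, 0.0015], [0.0005, -0.001, 0.0015]]' --gripper '[1, 1, 1, 1, 1, 1]'

```text
time_s: 19.1
tool_pos: [604.8, -165.0, 76.1]
orientation: [-0.005, 0.948, 0.018, 0.319]
contact_force: [0.2, 0.8, -3.3]
opening: 34.0
gripper_force: 81.4
```

```bash
python3 - <<'E'
from h import *
s,p,r=cur();of=ori(2.2,53,360)
print("flange",p+r.apply(FV),"axis",r.apply(AX),s["contact_force"],s["joint_velocities"].round(3).max(),s["time_s"])
plan(*[(tcp_for((640,-163.3,h),of),of) for h in (90,75,66,62)])
W=snap("side")[1]
m=(abs(W[...,1]+162)<34)&(W[...,2]>30)&(W[...,0]>600)&(W[...,0]<665)&(W[...,2]<130);w=W[m]
f=w[(w[:,0]>632)&(w[:,2]>66)];print("flange x",np.percentile(f[:,0],[2,50,98]),"ztop",np.percentile(f[:,2],98))
t=w[(w[:,0]>603)&(w[:,0]<630)&(w[:,2]>66)];print("tube z",np.percentile(t[:,2],98),"y",np.percentile(t[:,1],[2,98]))
E
```

```text
flange [ 641.22580563 -164.12055026   91.83621132] axis [-0.99948896 -0.0377977  -0.00248096] [ 0.21676717  0.78031779 -3.28915821] 0.002 19.1
travel [-0.002, -0.0009, 0.0006] dr [0.0004, -0.0006, 0.0002]
travel [-0.0111, -0.0009, 0.0125] dr [0.0004, -0.0006, 0.0002]
travel [-0.0165, -0.001, 0.0197] dr [0.0004, -0.0006, 0.0002]
travel [-0.019, -0.001, 0.0229] dr [0.0004, -0.0006, 0.0002]
flange x [632.56973005 637.17504038 643.40700728] ztop 118.24027594283825
tube z 106.67380280220152 y [-171.07757789 -143.16410052]
```

>>> drive_tool --travel '[[-0.006, -0.001, 0.0065], [-0.011, -0.001, 0.0125], [-0.0145, -0.001, 0.0165], [-0.0165, -0.001, 0.0195], [-0.0165, -0.001, 0.0195], [-0.0165, -0.001, 0.0195]]' --dr '[[0.0005, -0.0005, 0], [0.0005, -0.0005, 0], [0.0005, -0.0005, 0], [0.0005, -0.0005, 0], [0.0005, -0.0005, 0], [0.0005, -0.0005, 0]]' --gripper '[1, 1, 1, 1, 1, 1]'

```text
time_s: 19.9
tool_pos: [602.3, -163.7, 48.5]
orientation: [-0.007, 0.948, 0.018, 0.316]
contact_force: [0.3, -0.8, -3.3]
opening: 34.0
gripper_force: 81.7
```

```bash
cat > chk.py <<'E'
from h import *
s,p,r=cur();of=ori(2.2,53,360)
fl=p+r.apply(FV);print("flange",fl,"axis",r.apply(AX),s["contact_force"],s["wrist_torque"],s["time_s"])
for dz in (1,2,3,4): plan((p-[0,0,dz],r))
W=snap("side")[1]
m=(abs(W[...,1]+162)<34)&(W[...,2]>30)&(W[...,0]>600)&(W[...,0]<665)&(W[...,2]<130);w=W[m]
f=w[(w[:,0]>632)&(w[:,2]>64)];print("flange x",np.percentile(f[:,0],[2,50,98]),"ztop",np.percentile(f[:,2],98))
t=w[(w[:,0]>603)&(w[:,0]<630)&(w[:,2]>66)];print("tube z",np.percentile(t[:,2],98),"y",np.percentile(t[:,1],[2,98]))
E
python3 chk.py
```

```text
flange [ 638.76765923 -162.75014973   64.00908096] axis [-0.99942843 -0.03929078  0.00347223] [ 0.2501827  -0.78938826 -3.28555931] [-0.21018688  0.88580495 -0.16001895] 19.9
travel [-0.0006, 0.0, 0.0008] dr [0.0, 0.0, 0.0]
travel [-0.0012, 0.0, 0.0016] dr [0.0, 0.0, 0.0]
travel [-0.0018, 0.0, 0.0024] dr [0.0, 0.0, 0.0]
travel [-0.0024, 0.0, 0.0032] dr [0.0, 0.0, 0.0]
flange x [632.69807699 635.16212084 641.64348439] ztop 89.243192515447
tube z 80.42646311497205 y [-171.18782686 -144.72835627]
```

>>> drive_tool --travel '[[-0.0006, 0, 0.0008], [-0.0012, 0, 0.0016], [-0.0012, 0, 0.0016]]' --dr '[[0, 0, 0], [0, 0, 0], [0, 0, 0]]' --gripper '[1, 1, 1]'

```text
time_s: 20.32
tool_pos: [603.1, -164.2, 47.7]
orientation: [-0.006, 0.948, 0.019, 0.317]
contact_force: [0.2, -1.9, 0.9]
opening: 34.2
gripper_force: 81.7
```

```bash
python3 chk.py
```

```text
flange [ 639.56935711 -163.3194377    63.31380203] axis [-0.99943722 -0.03919862  0.00131154] [ 0.18559518 -1.92056627  0.90208851] [-0.35087667  0.48365905 -0.32056815] 20.325
travel [-0.0006, 0.0, 0.0008] dr [0.0, 0.0, 0.0]
travel [-0.0012, 0.0, 0.0016] dr [0.0, 0.0, 0.0]
travel [-0.0018, 0.0, 0.0024] dr [0.0, 0.0, 0.0]
travel [-0.0024, 0.0, 0.0032] dr [0.0, 0.0, 0.0]
flange x [632.51411477 636.283385   643.18440525] ztop 89.05859440494902
tube z 79.2683748272493 y [-175.52575282 -144.47489262]
```

>>> drive_tool --travel '[[-0.0006, 0, 0.0008], [-0.0006, 0, 0.0008], [-0.0006, 0, 0.0008]]' --dr '[[0, 0, 0], [0, 0, 0], [0, 0, 0]]' --gripper '[1, 1, 1]'

```text
time_s: 20.75
tool_pos: [603.5, -164.5, 47.3]
orientation: [-0.006, 0.948, 0.019, 0.318]
contact_force: [-2.1, -3.5, 6.0]
opening: 33.8
gripper_force: 82.5
```

```bash
python3 chk.py
```

```text
flange [ 639.89824262 -163.60890211   62.95225118] axis [-9.99440200e-01 -3.91414318e-02  4.85592370e-04] [-2.13490957 -3.53386489  6.02842203] [-0.55024392  0.20385096 -0.33044085] 20.75
travel [-0.0006, -0.0, 0.0008] dr [0.0, 0.0, 0.0]
travel [-0.0012, -0.0, 0.0016] dr [0.0, 0.0, 0.0]
travel [-0.0018, -0.0, 0.0024] dr [0.0, 0.0, 0.0]
travel [-0.0024, -0.0, 0.0032] dr [0.0, 0.0, 0.0]
flange x [632.76643223 635.83822268 642.47011212] ztop 89.67762466660824
tube z 79.41303320844746 y [-170.37293564 -146.06121105]
```

Contact builds up softly, so the tube is carried by the yokes. Release and back out along the fingers.

>>> drive_tool --travel '[[0, 0, 0], [0, 0, 0], [0, 0, 0], [0, 0, 0]]' --dr '[[0, 0, 0], [0, 0, 0], [0, 0, 0], [0, 0, 0]]' --gripper '[0.55, 0.48, 0.42, 0.38]'

```text
time_s: 21.3
tool_pos: [601.5, -162.6, 44.2]
orientation: [-0.008, 0.949, 0.019, 0.315]
contact_force: [0.9, 0.3, 0.2]
opening: 52.7
gripper_force: 0.0
```

>>> drive_tool --travel '[[0, 0, -0.015], [0, 0, -0.035], [0, 0, -0.07], [0, 0, -0.11], [-0.1, 0, -0.15], [-0.1, 0, -0.15], [-0.1, 0, -0.15], [-0.1, 0, -0.15]]' --dr '[[0, 0, 0], [0, 0, 0], [0, 0, 0], [0, 0, 0], [0, 0, 0], [0, 0, 0], [0, 0, 0], [0, 0, 0]]' --gripper '[0.38, 0.38, 0.38, 0.38, 0.38, 0.38, 0.38, 0.38]'

```text
time_s: 22.3
tool_pos: [432.7, -170.7, 105.9]
orientation: [-0.007, 0.948, 0.018, 0.317]
contact_force: [-0.2, 0.2, -0.1]
opening: 53.0
gripper_force: 0.0
```

```bash
python3 - <<'E'
from h import *
s,p,r=cur();print(p,s["time_s"],s["contact_force"])
ims=[]
for n,(y,x) in (("side",(130,220)),("top",(130,260))):
    pic,W=snap(n); ims.append(cv2.resize(pic[y:y+100,x:x+100,::-1],(395,395),interpolation=cv2.INTER_CUBIC))
    cv2.imwrite(f"pics/{n}_end.png",pic[:,:,::-1])
    m=(abs(W[...,1]+162)<34)&(W[...,2]>62)&(W[...,0]>530)&(W[...,0]<665)&(W[...,2]<100);w=W[m]
    for a,b in ((537,552),(555,575),(575,600),(600,615),(618,630),(632,648)):
        q=w[(w[:,0]>a)&(w[:,0]<b)]
        if len(q)>5: print(n,a,b,len(q),"z",np.percentile(q[:,2],[95,100]).round(1),"y",np.percentile(q[:,1],[2,98]).round(1),"x",q[:,0].min().round(),q[:,0].max().round())
cv2.imwrite("pics/end.png",np.clip(np.hstack(ims)*1.5,0,255).astype(np.uint8))
E
```

```text
[ 432.72482203 -170.69774918  105.86245475] 22.3 [-0.19031445  0.19932318 -0.08334249]
side 537 552 47 z [77.4 77.6] y [-175.2 -143.8] x 537.0 552.0
side 555 575 51 z [78.2 79.3] y [-173.5 -146.4] x 556.0 575.0
side 575 600 54 z [78.3 80.2] y [-173.5 -145. ] x 576.0 600.0
side 600 615 37 z [78.2 78.4] y [-173.  -143.9] x 600.0 615.0
side 618 630 30 z [77.1 77.5] y [-178. -146.] x 618.0 629.0
side 632 648 63 z [89.1 90.6] y [-184.5 -131.7] x 632.0 643.0
top 537 552 86 z [78.8 80.3] y [-182.3 -137.3] x 537.0 552.0
top 555 575 102 z [78.5 81.8] y [-179.7 -148.6] x 556.0 575.0
top 575 600 125 z [78.7 82.3] y [-180.8 -146.8] x 575.0 600.0
top 600 615 75 z [79.  80.3] y [-178.5 -147.1] x 600.0 615.0
top 618 630 63 z [79.  82.1] y [-188.  -134.8] x 618.0 630.0
top 632 648 101 z [89.6 92. ] y [-189.6 -134.6] x 632.0 642.0
```

View pics/end.png

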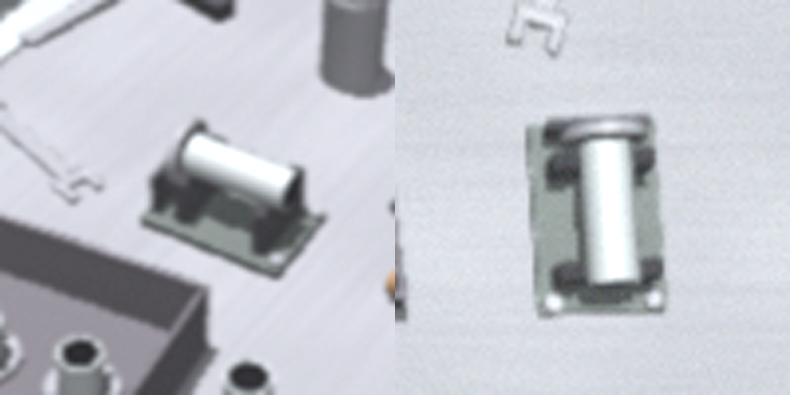

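View pics/top_end.png

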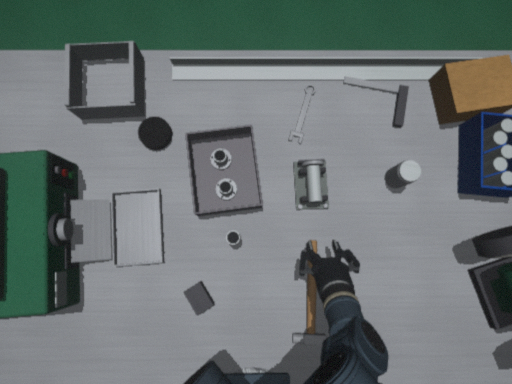

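The tube lies level in both yokes (ridge at 78-79 mm) with its flange in the slot, in the end crop at (605,127). In the full top view the collars stand in the tote at (221,157) and (226,188), the tray is empty, the bystanders haven't moved and the gripper is clear.

```bash
python3 -c "
from bench import bot
print(bot.hand_in())"
```

```text
the job is handed in; nothing more can be done
None
```

The job is handed in at about 22 s of the 64 s limit: both collars stand in the tote, and the flanged tube was set down level in both yokes with its flange in the slot; the plain tube, discs and oil can were not moved.

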